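Square a heavy carton to the scan fence and book it

ROBOT

A 7-joint arm with a two-finger parallel gripper is mounted at the origin on the work surface. World frame = base frame: x ahead of the robot, y to its left, z up, the work surface at z = 0. Lengths are in mm, angles in rad, forces in N, time in s.
With the tool pointing down it reaches from about 400 to 850 mm from the base axis. Payload 4.4 kg.
Tool frame: the origin (TCP) lies on the centre line of the jaws, within the pads' length; the fingertips stand arm.finger_overhang ahead of it and the grasp point (between the pads) lies 3 mm ahead of it (arm.finger_overhang is the distance from the TCP to the fingertips, in mm); x points along the fingers, y is the direction in which the jaws open and shut, and the axes are right-handed (so a half turn about x gives the same grasp; the last joint's range is limited). The gripper opens to 94 mm and grips with 3 to 60 N. Pads are 16 mm wide; open, the fingers measure 119 mm over their backs; the gripper's body (75 mm by 177 mm) begins 78 mm behind the grasp point.
Start: joints at [1.142, 0.628, 0.038, 1.517, -0.027, 0.996, -0.02], TCP at [230.709, -607.693, 227.478] pointing down, gripper open.
Joint ranges: [-3.06, 3.06], [-0.37, 2.12], [-1.25, 1.32], [0.18, 2.47], [-1.1, 4.24], [0.23, 1.98], [-2.94, 2.94]. Speed limits (rad/s): [2.57, 2.57, 3.14, 3.14, 3.14, 3.14, 3.14].

INTERFACE

Orientations are given as a rotation vector (axis times angle).
In Python, from station import arm, vision, finish_job gives the robot as it stands.
- The arm moves only by the tool step_arm, never from a script. Its argument "steps" is a list that holds one entry, the list of rows, each a list of 6 numbers: the shift along the tool's x, y, z in mm, then the turn, a rotation vector about the tool's x, y, z in degrees. In form: [[[x, y, z, ax, ay, az], ...]]. A call has 1 to 5 rows; each row shifts and turns the commanded pose from where the row before left it, along the tool's axes as they then stand; what a row does not reach is not made up. A row lasts 1/10 s, in which the tool goes at most 50 mm and 8.59 degrees, less where a joint would pass 70% of its speed; a pose out of reach is approached as far as the arm can. A call with a gripper value outside its range is refused whole. "gripper" is the closure, from 0 (fully open) to 1 (shut), set as the call begins (left out, the last holds). The fingers move at their own pace and stop on an object; "force" is the grip in N (left out, the last holds). Time passes only in rows, so rows that do not move let the fingers close. It gives the time, the measured TCP pose, the force and the opening at its end, in the units of the state.
- arm.state(): the state, without advancing time (a new reading comes with each control period).
- vision.camera(name): name is "scene" or "top" or "wrist"; returns (picture, depth): 400x640x3 uint8, red, green, blue; 400x640 float32, mm along the optical axis (not along the pixel's ray), 0 where there is no reading.
- vision.camera_params(name): a dict with "fx", "fy", "cx", "cy" (pixels), "origin" and "orientation" of the camera in the world. Camera axes: x right, y down, z forward; pixel columns grow to the right and rows downward; lengths in mm; the calibration is good to about 2 mm. A picture is of the moment at which its call begins: read the wrist's pose just before it. camera_params takes no time and is no camera call; for the wrist camera it gives the pose at the moment of the call.
- finish_job(): hands the job in, once; it reports no verdict.
The state is a dict: "time_s": time; "joint_pos": joint angles; "dq": joint speeds; "tau": joint torques, N m; "tcp_pos": TCP position; "tool_rot": TCP orientation; "ft_force": force on the tool from outside, world axes, zero at the start; "moment": the same for the moment, N m; "gripper_width": opening from 0.0 (shut) to 1.0 (fully open).
Only numpy, scipy, OpenCV 4.12 (cv2) and the standard library are available. Lean on these libraries where they do the work, as an engineer would, in place of code of your own. Each camera call takes 0.05 s, during which the arm holds its last target.

TASK

The heavy carton stands crooked on the scale: with pushes of the fingertips only, walk it round by its corners and slide it home until its labelled side lies flush against the yellow fence, in front of the reader window (label centred on it to within 30 mm or so). Then press the green key on the pod right down and let it go. The carton is only slid, never lifted or tipped, it stays on the scale, and the other loose things on the bench are left where they are.

Things in the scene. Friction and masses are not known exactly. Their poses are not given: they have to be found in the camera images.
- station: Scan-and-weigh station, fixed. Origin on the bench top; x runs square into the fence (away from the robot), y left along it, z up. Steel load plate x -210 to 150, y -220 to 220 mm, top 40 mm above the bench. Yellow fence along its far edge: face at x = 150, y -220 to 220 mm, top 93 mm above the bench. Right of the plate a key pod, x -125 to 5, y -316 to -230 mm, top 36 mm above the bench
- fence_mid (a point): On the fence face, in line with the middle of the 320 mm wide reader window, at the load plate's height (40 mm above the bench). Axes as station. Two black lines on the plate, 80 mm either side, run up to the fence. Behind the fence: the reader, top 77 mm above the bench, and at x 80 to 125, y 40 to 190 mm from here the weight indicator, 180 mm above the bench
- carton: Heavy brown carton, 110 (x) by 160 (y) by 60 (z) mm, 1.3 to 1.9 kg, loose on the load plate; takes 5 to 18 N to slide. Origin: centre of its underside; x points out of the labelled long side, z up. At the start that side is turned 45 to 86 degrees to the left (anticlockwise from above) of facing the fence, clear of it. Too wide to grip
- label (a point): Centre of the carton's labelled side, 55 mm along x and 30 mm up from its origin; axes as carton. The white label with black bars covers the middle 100 mm of that side and folds 35 mm over onto the top, ending in a thin green line. A black strap crosses the top along y, 25 mm from the centre on the unlabelled side
- key (a joint): Travel of the green key, m: 0 up, 0.006 right down; a spring pushes it back up; it starts moving at about 1.5 N and is right down at 5 N
- key_top (a point): The middle of the green key's round flat top, 32 mm across, 54 mm above the bench when up; it is pressed straight down
- tape_roll: Bystander: roll of brown tape lying flat, 104 mm across, 48 mm high; origin at the centre of its underside
- marker: Bystander: white marker pen with a blue cap, lying, 131 mm long along its x axis, 18 mm thick; origin under its middle
- small_carton: Bystander: small white carton with a green band, 100 by 70 by 55 mm high; origin at the centre of its underside
- power_brick: Bystander: black power supply brick, 127 (x) by 52 by 33 mm high; origin at the centre of its underside
- scanner_gun: Bystander: grey and black hand-held scanner lying on its side, 40 mm high, head about 85 mm along x, grip reaching 125 mm along its y; origin under the head's rear half
- label_roll: Bystander: roll of white labels standing on its end, 90 mm across, 60 mm high; origin at the centre of its underside

How it is judged:
By the outcome, as a careful person would: the job done as asked, in the order asked, and still so for the second after the job is handed in, with the robot touching nothing.
It also fails if it takes over 72 s, if anything falls off the work surface, if the arm or the gripper's body presses on something with over 40 N, if the wrist force passes 120 N, or if a joint passes its speed limit or range.

## Working session

There is one attempt and no reset: what is moved stays moved. The work goes in short steps, Python scripts to look and compute and a tool call to move; the robot and the scene stay as the last step left them, time stands still between calls to the robot, and variables do not carry over. Pictures are saved under pics/ and viewed, and the job is handed in when it is done.

Besides the shell and the picture viewer there is one more tool, called after ">>>" as name(argument=value, ...), one argument or row to a line, values as JSON. step_arm: Moves the arm, as the interface text tells. Its arguments: {"type":"object","properties":{"steps":{"type":"array"},"gripper":{"type":"number"},"force":{"type":"number"}},"required":["steps"]}

```bash
ls; mkdir -p pics; python3 - <<'E'
from station import arm, vision
import cv2
print(arm.state()); print(arm.finger_overhang)
for n in("scene","top"):
    p,d=vision.camera(n); cv2.imwrite(f"pics/{n}0.png",p[:,:,::-1]); print(n,vision.camera_params(n))
E
```

```text
pics
{'time_s': 0.0, 'joint_pos': array([ 1.1421936 ,  0.62931126,  0.03845156,  1.51835639, -0.026993  ,
        0.99629874, -0.01996774]), 'dq': array([-1.19346973e-03,  1.23662421e-03,  7.37424185e-04, -4.67266034e-04,
       -2.03905028e-06,  3.43319948e-05, -5.02847629e-04]), 'tau': array([ 8.89499624e-04, -5.49727285e+01,  1.14346124e+00, -1.86630964e+01,
       -5.22966846e-02,  2.37019738e-02,  1.69688656e-04]), 'tcp_pos': array([ 230.48172025, -607.09929763,  226.58057818]), 'tool_rot': array([ 2.02393642,  0.37319648, -2.02469394]), 'ft_force': array([ 0.56227427, -0.00235928,  0.21847958]), 'moment': array([0.02113689, 0.0385291 , 0.03262026]), 'gripper_width': 1.005540660635897}
22.0
scene {'fx': 512.8068957573669, 'fy': 512.8068957573669, 'cx': 326.97920222595917, 'cy': 179.02348579737443, 'origin': array([1556.6899604 ,  -57.07791238, 1199.65183757]), 'orientation': array([-1.85681745, -1.69510251,  0.65347339])}
top {'fx': 389.4258964401513, 'fy': 389.4258964401513, 'cx': 318.07150895746616, 'cy': 194.72186890931718, 'origin': array([ 327.19742906,   22.79251179, 1086.72077095]), 'orientation': array([-2.12907972,  2.12239076, -0.22327836])}
```

View pics/scene0.png

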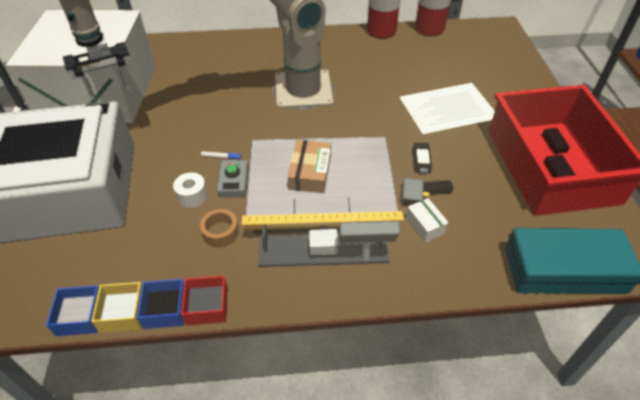

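View pics/top0.png

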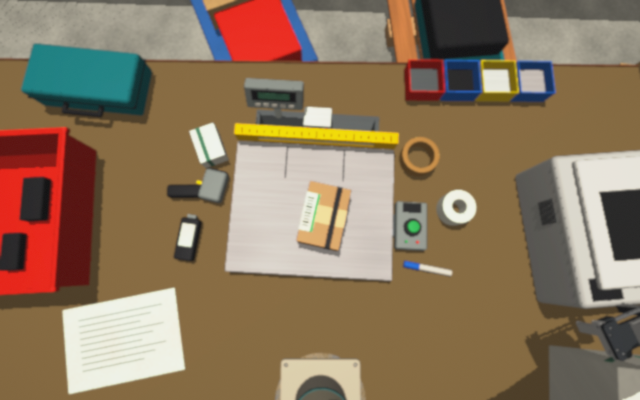

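The top view shows the plate (x 227–398, y 130–280 px), the fence at the top, and the carton at about (325,215) with its label facing left. The key is at (413,227). I'll segment these and measure them.

```bash
cat > h.py <<'E'
import numpy as np, cv2
from scipy.spatial.transform import Rotation as R
from station import arm, vision
def ray(P,uv,z):
    uv=np.atleast_2d(np.asarray(uv,float)); Rm=R.from_rotvec(P["orientation"]).as_matrix(); o=np.array(P["origin"])
    d=np.c_[(uv[:,0]-P["cx"])/P["fx"],(uv[:,1]-P["cy"])/P["fy"],np.ones(len(uv))]@Rm.T
    return o+d*((z-o[2])/d[:,2])[:,None]
def pts(P,d):
    v,u=np.mgrid[0:400,0:640]; Rm=R.from_rotvec(P["orientation"]).as_matrix()
    c=np.dstack([(u-P["cx"])/P["fx"]*d,(v-P["cy"])/P["fy"]*d,d]); return c@Rm.T+P["origin"]
E
python3 - <<'E'
from h import *
P=vision.camera_params("top"); p,d=vision.camera("top")
X=pts(P,d); hsv=cv2.cvtColor(p,cv2.COLOR_RGB2HSV)
cv2.imwrite("pics/top_crop.png",cv2.resize(p[80:300,200:480,::-1],(800,629),interpolation=cv2.INTER_CUBIC)[:600])
# yellow fence
m=cv2.inRange(hsv,(20,150,120),(32,255,255)); m[:110]=0;m[160:]=0
r=cv2.minAreaRect(cv2.findNonZero(m)); b=cv2.boxPoints(r); print("fence top",ray(P,b,93).round(1), np.median(X[m>0][:,2]))
# carton top by depth height
for lo,hi in((85,115),):
    q=(X[:,:,2]>lo)&(X[:,:,2]<hi); q=q.astype(np.uint8)*255; q[:150]=0;q[260:]=0;q[:,:260]=0;q[:,385:]=0
    print("h",np.median(X[q>0][:,2]),(q>0).sum())
    r=cv2.minAreaRect(cv2.findNonZero(q)); b=cv2.boxPoints(r);print(b); w=ray(P,b,100);print(w.round(1)); print([np.linalg.norm(w[i]-w[i-1]).round(1) for i in range(4)], w.mean(0))
# green key
g=cv2.inRange(hsv,(45,120,60),(85,255,255)); g[:,:398]=0;g[:,430:]=0;g[:205]=0;g[245:]=0
c=cv2.moments(g,True);uv=(c['m10']/c['m00'],c['m01']/c['m00']);print("key",uv,c['m00'],ray(P,uv,54))
# plate
s=(np.abs(X[:,:,2]-40)<6)&(hsv[:,:,1]<60); s=s.astype(np.uint8)*255; s[:125]=0;s[290:]=0;s[:,:225]=0;s[:,396:]=0
r=cv2.minAreaRect(cv2.findNonZero(s));b=cv2.boxPoints(r);print("plate",b,ray(P,b,40).round(1))
E
```

```text
fence top [[ 673.3  237.5   93. ]
 [ 722.8  236.9   93. ]
 [ 698.5 -211.2   93. ]
 [ 649.2 -206.6   93. ]] 92.8693267345393
h 100.808423640515 2678
[[295.96472 240.65883]
 [309.51764 179.67058]
 [351.97644 189.10588]
 [338.42352 250.09413]]
[[403.4  63.9 100. ]
 [561.6  30.7 100. ]
 [537.  -79.6 100. ]
 [380.1 -43.1 100. ]]
[np.float64(109.5), np.float64(161.6), np.float64(112.9), np.float64(161.1)] [470.50949402  -7.02770441 100.        ]
key (413.02272727272725, 226.31060606060606) 132.0 [[ 446.01076345 -246.07560505   54.        ]]
plate [[218.49231 270.13846]
 [225.72308 139.98462]
 [398.1908  149.56616]
 [390.96002 279.72   ]] [[ 330.3  269.    40. ]
 [ 689.   267.    40. ]
 [ 664.1 -217.7   40. ]
 [ 306.3 -184.9   40. ]]
```

View pics/top_crop.png

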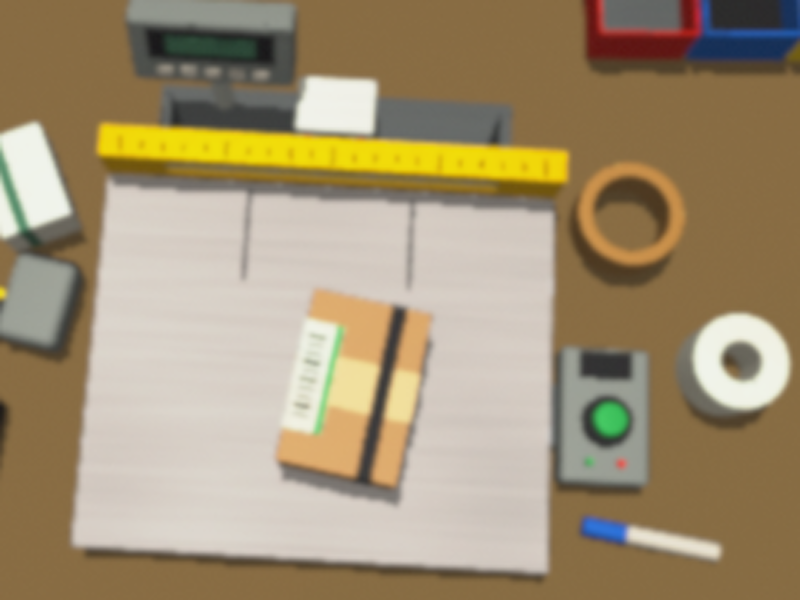

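```bash
python3 - <<'E'
from h import *
P=vision.camera_params("top"); p,d=vision.camera("top"); X=pts(P,d)
print(R.from_rotvec(arm.state()["tool_rot"]).as_matrix().round(3))
for y0 in range(-700,0,50):
    print(y0,[ (lambda q: int(np.max(q)) if len(q) else -1)(X[(d>0)&(X[:,:,1]>y0)&(X[:,:,1]<=y0+50)&(X[:,:,0]>x)&(X[:,:,0]<=x+50)][:,2]) for x in range(100,700,50)])
g=cv2.cvtColor(p,cv2.COLOR_RGB2GRAY)
# black lines: min along rows
for r in range(148,182,3):
    row=g[r].astype(float); o=[]
    for a,b in((278,296),(334,352)):
        s=row[a:b]; w=np.clip(np.median(s)-s-8,0,None); o.append((round((w*np.arange(a,b)).sum()/max(w.sum(),1e-6),2),int(w.max())))
    print(r,o,[ray(P,(u[0],r),40)[0][:2].round(1) for u in o])
# fence top far edge & face/plate boundary
hsv=cv2.cvtColor(p,cv2.COLOR_RGB2HSV)
for c in (245,260,300,320,360,385):
    col=hsv[115:170,c]; yy=[i+115 for i in range(55) if 20<=col[i][0]<=32 and col[i][1]>130]
    print(c,yy[0],yy[-1],ray(P,(c,yy[0]-.5),93)[0][:2].round(1),ray(P,(c,yy[-1]+.5),40)[0][:2].round(1), [tuple(map(int,p[k,c])) for k in range(yy[0]+3,yy[-1]+4,1)])
# plate near edge/left/right edges
for c in (250,300,350,380):
    print(c, g[264:290,c])
E
```

```text
[[-0.     0.355 -0.935]
 [ 0.001 -0.935 -0.355]
 [-1.    -0.001 -0.   ]]
-700 [240, 4, 260, 263, 213, 214, 214, 214, 216, 213, 192, 6]
-650 [244, 5, 225, 320, 212, 212, 213, 214, 213, 212, 191, 6]
-600 [6, 347, 367, 322, 193, 195, 194, 195, 201, 207, 190, 5]
-550 [7, 348, 348, 6, 5, 5, 6, 6, 5, 6, 7, 5]
-500 [5, 6, 5, 5, 6, 6, 5, 6, 6, 6, 7, 6]
-450 [5, 4, 6, 6, 5, 6, 6, 65, 65, 5, 7, 6]
-400 [5, 5, 5, 5, 20, 6, 5, 64, 65, 5, 6, 7]
-350 [7, 5, 5, 6, 21, 5, 7, 64, 64, 4, 52, 52]
-300 [4, 5, 5, 5, 22, 40, 62, 60, 42, 51, 52, 54]
-250 [5, 5, 5, 4, 23, 40, 62, 60, 42, 41, 53, 96]
-200 [4, 5, 5, 5, 44, 46, 45, 45, 45, 45, 45, 100]
-150 [9, 6, 7, 6, 44, 45, 45, 45, 46, 46, 46, 99]
-100 [16, 7, 5, 5, 45, 46, 104, 103, 105, 46, 46, 98]
-50 [16, 5, 7, 6, 45, 103, 106, 106, 106, 100, 46, 101]
148 [(np.float64(287.23), 23), (np.float64(0.0), 0)] [array([666.6,  94.1]), array([661.4, 889.1])]
151 [(np.float64(286.66), 31), (np.float64(343.9), 28)] [array([657.9,  95.6]), array([658.9, -64.8])]
154 [(np.float64(286.29), 34), (np.float64(343.91), 43)] [array([649.1,  96.5]), array([650.1, -64.7])]
[... 2565 characters left out ...]
10), (241, 215, 10), (240, 214, 10), (239, 212, 10), (238, 209, 10), (238, 210, 10), (239, 213, 10), (237, 207, 10), (221, 182, 10), (173, 138, 10), (129, 101, 13), (114, 87, 14), (112, 85, 14), (112, 86, 24), (114, 92, 52), (115, 101, 81), (116, 108, 99)]
250 [212 213 212 212 210 208 205 188 145  96  83  98 109 111 112 112 112 113
 113 112 112 113 112 112 113 112]
300 [209 209 208 209 209 210 207 204 205 204 188 143  94  83  99 109 112 112
 112 113 112 112 112 112 112 112]
350 [206 206 205 206 207 207 207 207 207 207 206 206 202 181 137  92  83  98
 109 111 111 111 112 111 111 111]
380 [199 201 202 201 201 202 203 204 204 204 204 204 203 200 187 151 107  78
  81  99 109 111 112 111 111 112]
```

Fence_mid comes out at about (678, 14.4) with station yaw −3.05°. The lines measure 160 mm apart, as they should. The carton centre is about (470, −7), and its label direction is about +78° in the world. The carton needs roughly 81° clockwise and +152 mm in x. I'll raise the arm, square up the tool and close the fingers.

>>> step_arm(
  steps=[
    [[-10,0,0,6.9,0,0],[-10,0,0,6.9,0,0],[-10,0,0,7,0,0],[0,-45,-10,0,0,0],[0,-45,-15,0,0,0]],
  ],
  gripper=1,
  force=20,
)

```text
time_s: 0.7
tcp_pos: [254.7, -517.5, 257.2]
tool_rot: [-2.219, 0.005, 2.221]
ft_force: [0.9, 1.5, 0.3]
gripper_width: 0.609
```

>>> step_arm(
  steps=[
    [[0,-45,-15,0,0,0],[0,-45,-15,0,0,0],[0,-45,-15,0,0,0],[0,-45,-15,0,0,0],[0,-45,-15,0,0,0]],
  ],
)

```text
time_s: 1.2
tcp_pos: [331.1, -290.9, 257.6]
tool_rot: [-2.222, 0.001, 2.221]
ft_force: [0.9, -0.1, 0.2]
gripper_width: 0.185
```

>>> step_arm(
  steps=[
    [[0,-45,-15,0,0,0],[0,-45,-15,0,0,0],[0,-45,-15,0,0,0],[0,-30,-15,0,0,0],[0,0,0,0,0,0]],
  ],
)

```text
time_s: 1.7
tcp_pos: [392.8, -123.4, 257.7]
tool_rot: [2.22, 0.011, -2.216]
ft_force: [0.0, 0.5, -0.1]
gripper_width: 0.006
```

>>> step_arm(
  steps=[
    [[40,0,-12,0,0,0],[45,-10,0,0,0,0],[45,-12,0,0,0,0],[42,-10,0,0,0,0],[8,0,0,0,0,0]],
  ],
)

```text
time_s: 2.2
tcp_pos: [399.9, -95.0, 74.3]
tool_rot: [-2.212, -0.003, 2.23]
ft_force: [0.1, -1.1, -0.9]
gripper_width: 0.003
```

>>> step_arm(
  steps=[
    [[0,-8,0,0,0,0],[0,-8,0,0,0,0],[0,-8,0,0,0,0],[0,-8,0,0,0,0],[0,-8,0,0,0,0]],
  ],
)

```text
time_s: 2.7
tcp_pos: [403.1, -57.4, 78.9]
tool_rot: [-2.223, 0.006, 2.219]
ft_force: [-3.4, -11.7, 9.5]
gripper_width: 0.007
```

>>> step_arm(
  steps=[
    [[0,-8,0,0,0,0],[0,-8,0,0,0,0],[0,-8,0,0,0,0],[0,-8,0,0,0,0],[0,0,0,0,0,0]],
  ],
)

```text
time_s: 3.2
tcp_pos: [401.2, -24.6, 78.4]
tool_rot: [2.219, -0.003, -2.223]
ft_force: [-2.8, -4.9, 3.9]
gripper_width: 0.003
```

```bash
cat >> h.py <<'E'
FM=np.array([678.,14.4]); YAW=np.deg2rad(-3.05)
def carton(tag):
    P=vision.camera_params("top"); p,d=vision.camera("top"); X=pts(P,d)
    cv2.imwrite(f"pics/{tag}.png",cv2.resize(p[100:300,220:430,::-1],(630,600),interpolation=cv2.INTER_CUBIC))
    z=X[:,:,2]; hsv=cv2.cvtColor(p,cv2.COLOR_RGB2HSV)
    q=((z>88)&(z<116)&(X[:,:,0]>330)&(X[:,:,0]<668)&(X[:,:,1]>-200)&(X[:,:,1]<230)).astype(np.uint8)*255
    q=cv2.morphologyEx(q,cv2.MORPH_OPEN,np.ones((3,3)))
    n,l,s,_=cv2.connectedComponentsWithStats(q); k=1+np.argmax(s[1:,4]); q=(l==k)
    uv=cv2.findNonZero(q.astype(np.uint8))[:,0]; w=ray(P,uv,100)[:,:2]
    (c,sz,an)=cv2.minAreaRect(w.astype(np.float32)); b=cv2.boxPoints((c,sz,an))
    e1=b[1]-b[0];e2=b[2]-b[1]; s_=e1 if np.linalg.norm(e1)<np.linalg.norm(e2) else e2
    # label side: green line / white pixels
    g=q&(hsv[:,:,0]>45)&(hsv[:,:,0]<85)&(hsv[:,:,1]>70)
    gu=np.argwhere(g)[:,::-1]
    if len(gu):
        gc=ray(P,gu,100)[:,:2].mean(0)
        if (gc-c)@s_<0: s_=-s_
    yaw=np.arctan2(s_[1],s_[0]); ex=s_/np.linalg.norm(s_); ey=np.array([-ex[1],ex[0]])
    lab=np.array(c)+55*ex; Rm=np.array([[np.cos(YAW),-np.sin(YAW)],[np.sin(YAW),np.cos(YAW)]])
    print("size",np.round(sz,1),"n",len(uv),"green",len(gu),"c",np.round(c,1),"yaw",np.rad2deg(yaw).round(1),"rel",np.rad2deg(yaw-YAW).round(1),"label in fence axes",((lab-FM)@Rm).round(1))
    for nme,a,bb in(("A lab+y",55,80),("B lab-y",55,-80),("C str-y",-55,-80),("D str+y",-55,80)): print(nme,(np.array(c)+a*ex+bb*ey).round(0))
    print("tcp",arm.state()["tcp_pos"].round(1),"t",arm.state()["time_s"])
E
python3 -c "
from h import *
carton('c1')"
```

```text
size [110.2 148.4] n 1325 green 58 c [484.1  10.7] yaw 60.7 rel 63.8 label in fence axes [-169.2   35.3]
A lab+y [441.  98.]
B lab-y [581.  20.]
C str-y [527. -76.]
D str+y [387.   2.]
tcp [401.2 -24.6  78.4] t 3.25
```

View pics/c1.png

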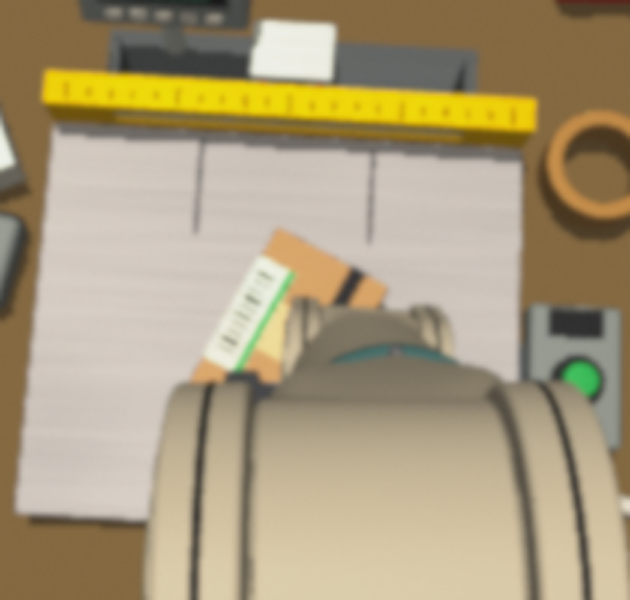

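The arm hides part of the carton, but the label edge, its far end and the strap are visible. It has turned about 17° clockwise, as predicted. I'll carry on.

>>> step_arm(
  steps=[
    [[3,-8,-2,0,0,0],[0,-8,-3,0,0,0],[0,-8,-3,0,0,0],[0,-8,-4,0,0,0],[0,-8,-4,0,0,0]],
  ],
)

```text
time_s: 3.75
tcp_pos: [413.0, 14.2, 75.0]
tool_rot: [2.21, -0.006, -2.233]
ft_force: [-8.8, -8.6, 9.5]
gripper_width: 0.003
```

```bash
python3 -c "
from h import *
carton('c2')"
```

```text
size [ 58.7 106.2] n 579 green 20 c [555.6  15.1] yaw -179.7 rel -176.7 label in fence axes [-177.2   -9. ]
A lab+y [501. -65.]
B lab-y [500.  95.]
C str-y [610.  95.]
D str+y [611. -65.]
tcp [414.4  16.2  74.9] t 3.8
```

View pics/c2.png

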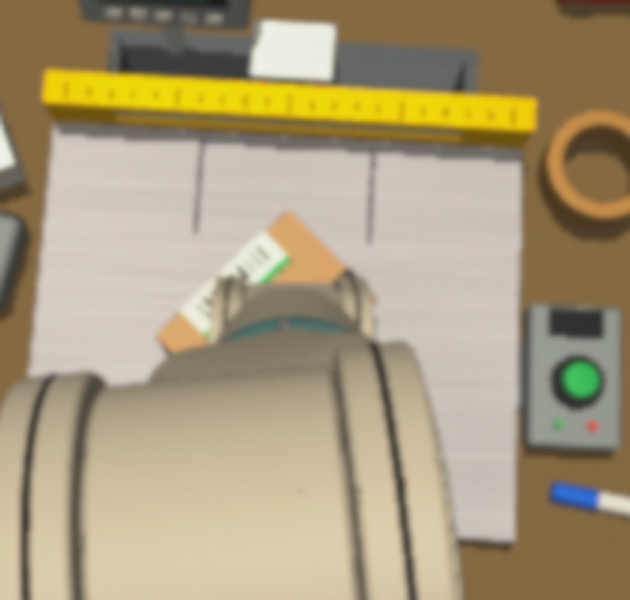

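```bash
cat >> h.py <<'E'
def fromAB(a,b):
    "carton pose from crop pixels of top corners A (label,+y) and B (label,-y)"
    P=vision.camera_params("top"); w=ray(P,[(a[0]/3+220,a[1]/3+100),(b[0]/3+220,b[1]/3+100)],100)[:,:2]
    ey=(w[0]-w[1]); L=np.linalg.norm(ey); ey/=L; ex=np.array([ey[1],-ey[0]]); c=w.mean(0)-55*ex
    print("len",L.round(1),"c",c.round(0),"yaw rel",np.rad2deg(np.arctan2(ex[1],ex[0])-YAW).round(1))
    for nme,a,bb in(("A",55,80),("B",55,-80),("C",-55,-80),("D",-55,80)): print(nme,(c+a*ex+bb*ey).round(0))
E
python3 -c "
from h import *
fromAB((157,338),(288,211))"
```

```text
len 158.1 c [492.  30.] yaw rel 48.3
A [474. 126.]
B [587.  13.]
C [510. -65.]
D [396.  48.]
```

>>> step_arm(
  steps=[
    [[0,12,3,0,0,0],[-40,0,0,0,0,0],[-40,0,0,0,0,0],[0,-45,0,0,0,0],[0,-45,-12,0,0,0]],
  ],
)

```text
time_s: 4.3
tcp_pos: [427.8, 94.7, 156.7]
tool_rot: [-2.222, 0.004, 2.215]
ft_force: [1.8, -0.4, 0.2]
gripper_width: 0.007
```

>>> step_arm(
  steps=[
    [[0,-45,-15,0,0,0],[40,0,0,0,0,0],[40,0,0,0,0,0],[0,0,0,0,0,0]],
  ],
)

```text
time_s: 4.7
tcp_pos: [439.6, 139.3, 71.5]
tool_rot: [2.211, -0.001, -2.228]
ft_force: [-1.2, 0.0, 0.2]
gripper_width: 0.005
```

```bash
python3 -c "
from h import *
carton('c3')"
```

```text
size [112.2 159.6] n 2138 green 42 c [496.2  32.5] yaw 43.2 rel 46.2 label in fence axes [-144.4   48.1]
A lab+y [482. 129.]
B lab-y [591.  12.]
C str-y [511. -63.]
D str+y [401.  53.]
tcp [441.1 139.2  73.6] t 4.75
```

View pics/c3.png

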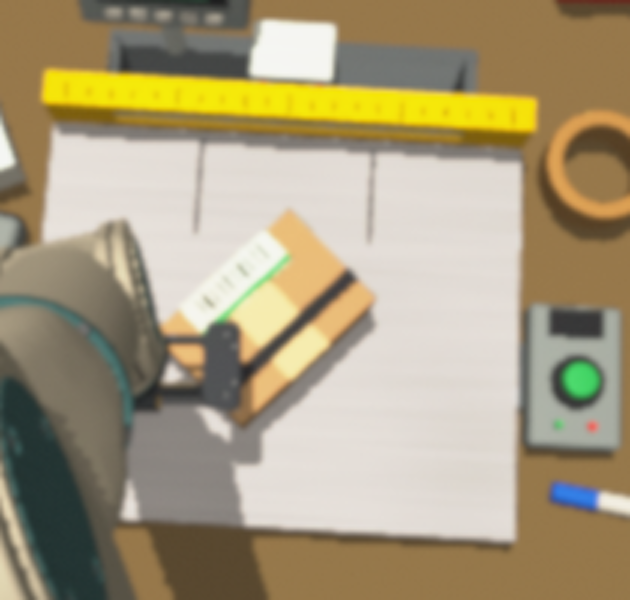

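Now I can see the whole carton: 112×160 as measured, centre (496, 32), 46° still to turn. The finger sits beside corner A. I'll push on the short side near A.

>>> step_arm(
  steps=[
    [[0,6,-7,0,0,0],[0,6,-7,0,0,0],[0,6,-7,0,0,0],[0,6,-7,0,0,0],[0,6,-7,0,0,0]],
  ],
)

```text
time_s: 5.25
tcp_pos: [478.2, 111.9, 76.6]
tool_rot: [-2.221, -0.007, 2.219]
ft_force: [-3.8, 8.4, 1.7]
gripper_width: 0.005
```

>>> step_arm(
  steps=[
    [[0,6,-7,0,0,0],[0,6,-7,0,0,0],[0,6,-6,0,0,0],[0,0,0,0,0,0]],
  ],
)

```text
time_s: 5.65
tcp_pos: [500.3, 92.1, 76.7]
tool_rot: [-2.225, -0.002, 2.214]
ft_force: [0.9, 4.0, -0.5]
gripper_width: 0.003
```

```bash
python3 -c "
from h import *
carton('c4')"
```

```text
size [111.4 159.7] n 1763 green 28 c [515.6  -8.8] yaw 26.8 rel 29.9 label in fence axes [-113.2   -4.4]
A lab+y [529.  87.]
B lab-y [601. -55.]
C str-y [ 503. -105.]
D str+y [430.  38.]
tcp [500.3  92.1  76.6] t 5.7
```

View pics/c4.png

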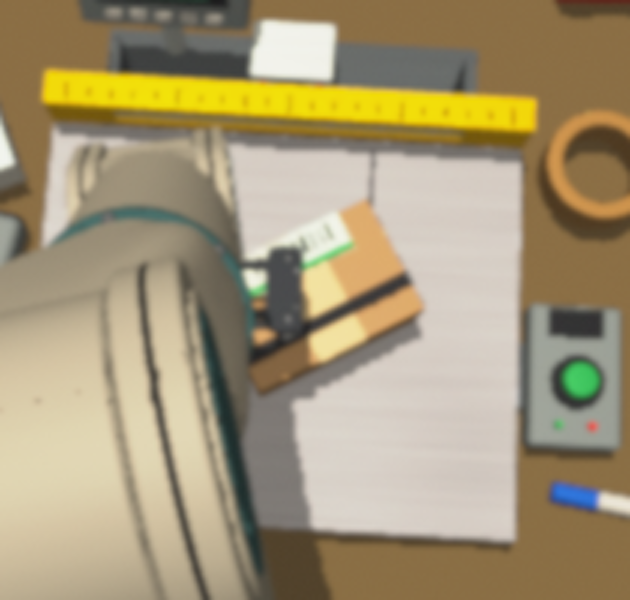

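Centre (516, −9), 30° left. Next I'll push the strap-side long face near D.

>>> step_arm(
  steps=[
    [[0,-12,6,0,0,0],[-40,0,0,0,0,0],[-40,0,0,0,0,0],[0,32,26,0,0,0],[0,32,26,0,0,0]],
  ],
)

```text
time_s: 6.2
tcp_pos: [440.5, 39.2, 156.4]
tool_rot: [2.226, 0.002, -2.215]
ft_force: [0.8, -1.2, -0.2]
gripper_width: 0.005
```

>>> step_arm(
  steps=[
    [[0,32,26,0,0,0],[40,0,0,0,0,0],[42,0,0,0,0,0],[0,0,-8,0,0,0],[0,-2,-8,0,0,0]],
  ],
)

```text
time_s: 6.7
tcp_pos: [429.2, 8.9, 72.9]
tool_rot: [-2.218, 0.002, 2.225]
ft_force: [-5.8, -0.8, -1.7]
gripper_width: 0.002
```

>>> step_arm(
  steps=[
    [[0,-2,-8,0,0,0],[0,-2,-8,0,0,0],[0,-2,-8,0,0,0],[0,-2,-8,0,0,0],[0,-2,-8,0,0,0]],
  ],
)

```text
time_s: 7.2
tcp_pos: [467.5, 20.5, 74.3]
tool_rot: [2.216, 0.003, -2.226]
ft_force: [-6.0, 1.6, -2.9]
gripper_width: 0.008
```

```bash
python3 -c "
from h import *
carton('c5')"
```

```text
size [110.9  39.2] n 477 green 0 c [559. -69.] yaw -75.6 rel -72.6 label in fence axes [ -97.9 -142.1]
A lab+y [ 650. -102.]
B lab-y [ 495. -142.]
C str-y [468. -36.]
D str+y [623.   4.]
tcp [470.   21.   74.5] t 7.25
```

View pics/c5.png

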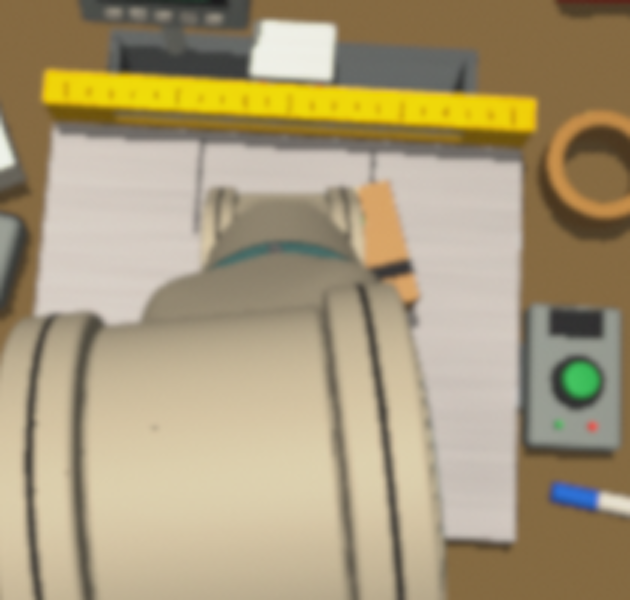

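From the visible short side, rel is about 17° and the centre about (544, −10). It still needs about 25 mm to the left, so I'll push the right-hand short side (B–C) near C in +y, which turns it clockwise as well.

>>> step_arm(
  steps=[
    [[0,3,12,0,0,0],[-40,0,0,0,0,0],[-42,0,0,0,0,0],[0,45,-20,0,0,0],[0,48,-25,0,0,0]],
  ],
)

```text
time_s: 7.75
tcp_pos: [504.6, -72.4, 159.7]
tool_rot: [2.229, 0.005, -2.208]
ft_force: [0.7, -0.7, -0.1]
gripper_width: 0.005
```

>>> step_arm(
  steps=[
    [[0,48,-24,0,0,0],[0,2,0,0,0,0],[40,0,0,0,0,0],[40,0,0,0,0,0],[0,0,0,0,0,0]],
  ],
)

```text
time_s: 8.25
tcp_pos: [521.6, -118.9, 73.1]
tool_rot: [-2.216, -0.001, 2.226]
ft_force: [-0.6, -0.4, 1.5]
gripper_width: 0.008
```

```bash
python3 -c "
from h import *
carton('c6')"
```

```text
size [112.9 160. ] n 1979 green 53 c [546.6 -10. ] yaw 13.0 rel 16.0 label in fence axes [-77.1 -16.1]
A lab+y [582.  80.]
B lab-y [618. -76.]
C str-y [ 511. -100.]
D str+y [475.  56.]
tcp [ 523.1 -119.3   75.1] t 8.3
```

View pics/c6.png

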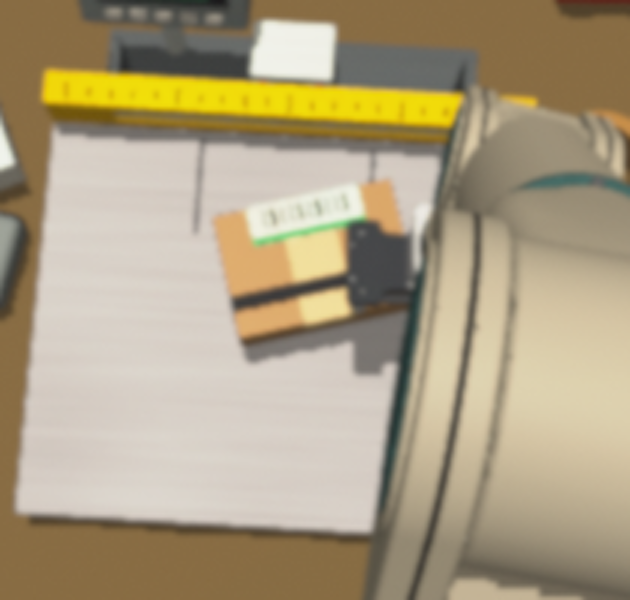

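>>> step_arm(
  steps=[
    [[0,-9,0,0,0,0],[0,-8,0,0,0,0],[0,-8,0,0,0,0],[0,-8,0,0,0,0],[0,-8,0,0,0,0]],
  ],
)

```text
time_s: 8.8
tcp_pos: [523.7, -81.7, 77.2]
tool_rot: [2.223, -0.007, -2.217]
ft_force: [-2.8, -9.6, 1.0]
gripper_width: 0.007
```

```bash
python3 -c "
from h import *
carton('c7')"
```

```text
size [112.8 159.3] n 1752 green 40 c [553.3  15.9] yaw 7.5 rel 10.5 label in fence axes [-70.5   4.9]
A lab+y [597. 102.]
B lab-y [618. -56.]
C str-y [509. -71.]
D str+y [488.  88.]
tcp [523.7 -79.5  77.2] t 8.85
```

View pics/c7.png

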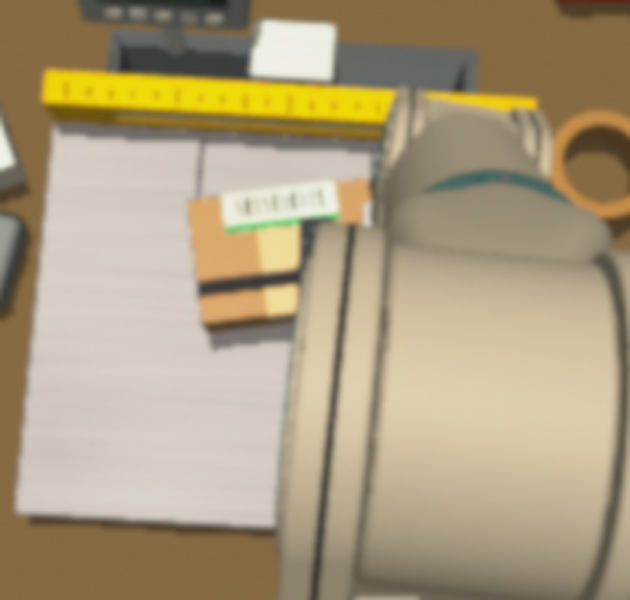

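>>> step_arm(
  steps=[
    [[0,12,0,0,0,0],[-40,0,0,0,0,0],[-40,0,0,0,0,0],[0,-45,15,0,0,0],[0,-45,19,0,0,0]],
  ],
)

```text
time_s: 9.35
tcp_pos: [492.2, -0.8, 157.9]
tool_rot: [-2.229, 0.004, 2.209]
ft_force: [-0.5, 1.6, -0.1]
gripper_width: 0.004
```

>>> step_arm(
  steps=[
    [[0,-45,20,0,0,0],[0,0,0,0,0,0],[40,0,0,0,0,0],[42,0,0,0,0,0],[0,0,0,0,0,0]],
  ],
)

```text
time_s: 9.85
tcp_pos: [467.1, 43.7, 69.9]
tool_rot: [2.214, -0.001, -2.229]
ft_force: [-0.8, -0.3, 0.3]
gripper_width: 0.007
```

```bash
python3 -c "
from h import *
carton('c8')"
```

```text
size [111.2  51. ] n 707 green 8 c [561.2 -37.2] yaw 95.6 rel 98.7 label in fence axes [-122.2   -3.4]
A lab+y [476.  10.]
B lab-y [635.  25.]
C str-y [646. -84.]
D str+y [ 487. -100.]
tcp [468.6  43.6  72. ] t 9.9
```

The right short side gives rel 8.7° and a centre of about (556, 17). Now I'll push forward slightly left of centre.

>>> step_arm(
  steps=[
    [[-3,12,-8,0,0,0],[0,0,-10,0,0,0],[0,0,-8,0,0,0],[0,0.4,-8,0,0,0],[0,0.4,-8,0,0,0]],
  ],
)

```text
time_s: 10.4
tcp_pos: [505.6, 31.5, 77.3]
tool_rot: [-2.208, -0.001, 2.234]
ft_force: [-13.3, 3.6, 7.4]
gripper_width: 0.004
```

>>> step_arm(
  steps=[
    [[0,0.4,-8,0,0,0],[0,0.4,-8,0,0,0],[0,0.4,-8,0,0,0],[0,0,0,0,0,0]],
  ],
)

```text
time_s: 10.8
tcp_pos: [533.6, 29.8, 77.3]
tool_rot: [-2.216, 0.001, 2.225]
ft_force: [-5.5, 1.8, 1.1]
gripper_width: 0.009
```

```bash
python3 -c "
from h import *
carton('c9')"
```

```text
size [29.2 55. ] n 227 green 0 c [623.6 -53.3] yaw 89.6 rel 92.6 label in fence axes [-53.3 -15.6]
A lab+y [544.   2.]
B lab-y [704.   1.]
C str-y [ 703. -109.]
D str+y [ 543. -108.]
tcp [533.6  29.7  77.2] t 10.85
```

View pics/c9.png

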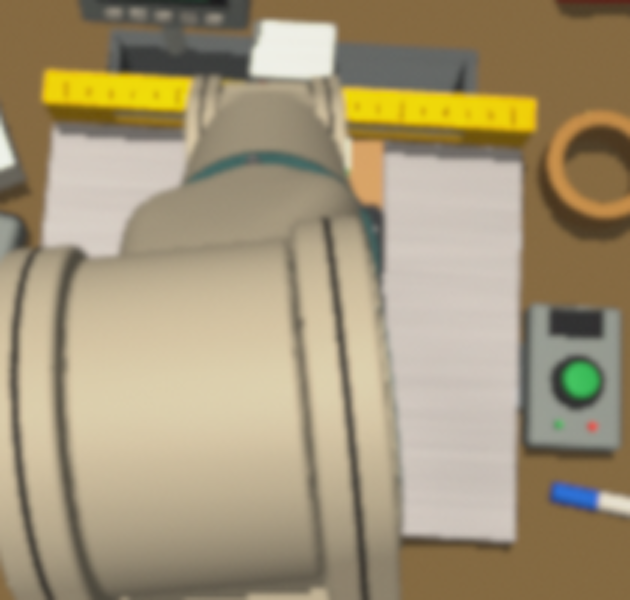

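>>> step_arm(
  steps=[
    [[0,0.4,-7,0,0,0],[0,0.4,-7,0,0,0],[0,0.2,-5,0,0,0],[0,0,-3,0,0,0]],
  ],
)

```text
time_s: 11.25
tcp_pos: [553.7, 28.5, 77.2]
tool_rot: [-2.212, 0.002, 2.229]
ft_force: [-11.2, 0.6, 5.2]
gripper_width: 0.003
```

>>> step_arm(
  steps=[
    [[0,0,-3,0,0,0],[0,0,-2,0,0,0],[0,0,0,0,0,0]],
  ],
)

```text
time_s: 11.55
tcp_pos: [554.6, 28.5, 77.2]
tool_rot: [-2.203, 0.002, 2.237]
ft_force: [-17.0, 1.0, 11.8]
gripper_width: 0.005
```

>>> step_arm(
  steps=[
    [[0,0,-3,0,0,0],[0,0,-3,0,0,0],[0,0,-2,0,0,0],[0,0,0,0,0,0]],
  ],
)

```text
time_s: 11.95
tcp_pos: [556.0, 29.7, 76.9]
tool_rot: [-2.189, -0.0, 2.251]
ft_force: [-29.4, 2.9, 22.7]
gripper_width: 0.006
```

```bash
python3 - <<'E'
from h import *
p,d=vision.camera("scene"); cv2.imwrite("pics/s9.png",cv2.resize(p[120:270,220:430,::-1],(800,571),interpolation=cv2.INTER_CUBIC))
E
```

```text
(no output)
```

View pics/s9.png

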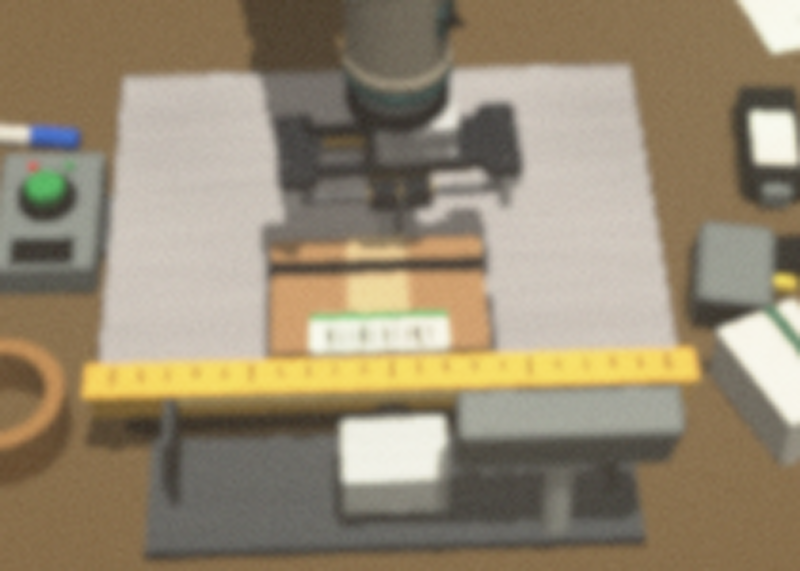

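It appears flush: strap and fence run parallel, and force builds when I push. I'll back off and check from above.

>>> step_arm(
  steps=[
    [[0,0,8,0,0,0],[0,0,25,0,0,0],[-45,0,20,0,0,0],[-45,40,10,0,0,0],[-20,45,0,0,0,0]],
  ],
)

```text
time_s: 12.5
tcp_pos: [511.1, -47.9, 182.8]
tool_rot: [2.228, 0.006, -2.211]
ft_force: [1.3, -0.8, 0.1]
gripper_width: 0.002
```

>>> step_arm(
  steps=[
    [[0,45,0,0,0,0],[0,45,0,0,0,0],[0,45,0,0,0,0],[0,40,5,0,0,0],[0,0,0,0,0,0]],
  ],
)

```text
time_s: 13.0
tcp_pos: [503.5, -233.1, 180.6]
tool_rot: [-2.224, 0.021, 2.214]
ft_force: [-0.3, -0.6, 0.1]
gripper_width: 0.006
```

```bash
python3 - <<'E'
from h import *
carton('c10')
P=vision.camera_params("top"); p,d=vision.camera("top"); hsv=cv2.cvtColor(p,cv2.COLOR_RGB2HSV)
# strap line fit + green line fit
for nme,m in(("green",(hsv[:,:,0]>45)&(hsv[:,:,0]<85)&(hsv[:,:,1]>70)),("strap",cv2.cvtColor(p,cv2.COLOR_RGB2GRAY)<70)):
    m=m.copy(); m[:140]=0;m[205:]=0;m[:,:280]=0;m[:,350:]=0
    uv=np.argwhere(m)[:,::-1]; w=ray(P,uv,100)[:,:2]; 
    vx,vy,x0,y0=cv2.fitLine(w.astype(np.float32),cv2.DIST_HUBER,0,.01,.01).ravel(); print(nme,len(uv),"angle of normal rel",np.rad2deg(np.arctan(-vx/vy)-YAW).round(2),w.mean(0).round(1),"y range",w[:,1].min().round(1),w[:,1].max().round(1))
E
```

```text
size [160.1 106.8] n 2319 green 52 c [615.1   9.8] yaw -0.8 rel 2.3 label in fence axes [-7.6 -5.8]
A lab+y [671.  89.]
B lab-y [669. -71.]
C str-y [559. -69.]
D str+y [561.  90.]
tcp [ 504.2 -229.   180.2] t 13.05
green 52 angle of normal rel -0.2 [645.1   7.8] y range -38.9 53.7
strap 145 angle of normal rel 0.02 [585.4   9.5] y range -64.8 84.6
```

View pics/c10.png

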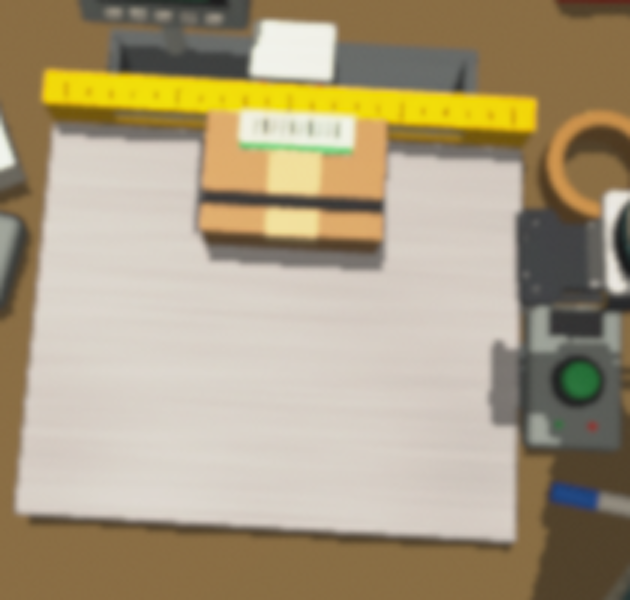

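```bash
python3 - <<'E'
from h import *
for n in("top","scene"):
    P=vision.camera_params(n); p,d=vision.camera(n); hsv=cv2.cvtColor(p,cv2.COLOR_RGB2HSV)
    if n=="top":
        for c in (292,296,304,310,316,330,336,342):
            rows=np.arange(132,182); print(c,[tuple(map(int,p[r,c])) for r in range(134,141)])
        # sat-based: carton front edge vs fence edge by yellow (hue>=23,sat high) end
        for c in (275,283,292,296,330,336,342,352,360):
            s=p[:,c,2].astype(float); r0=next(r for r in range(130,150) if p[r,c,0]<200 or p[r,c,2]>35)
            print(c,r0,"fence top edge@93",ray(P,(c,r0-.5),93)[0][:2].round(1),"carton @100",ray(P,(c,r0-.5),100)[0][:2].round(1))
        for c in (300,320,335):
            g=cv2.cvtColor(p,cv2.COLOR_RGB2GRAY)[:,c].astype(int); dg=np.diff(g[170:186]); r=170+np.argmin(dg); print("rear edge",c,r,ray(P,(c,r+.5),100)[0][:2].round(1))
    else:
        cv2.imwrite("pics/s10.png",cv2.resize(p[170:240,240:410,::-1],(800,329),interpolation=cv2.INTER_CUBIC))
E
```

```text
292 [(239, 219, 10), (238, 216, 10), (234, 204, 55), (228, 187, 90), (224, 176, 105), (222, 172, 108), (221, 171, 108)]
296 [(241, 221, 10), (240, 220, 10), (238, 213, 51), (231, 194, 89), (224, 177, 104), (222, 172, 108), (222, 172, 108)]
304 [(241, 221, 10), (241, 222, 45), (241, 228, 126), (241, 236, 194), (240, 238, 220), (237, 236, 220), (233, 232, 217)]
310 [(238, 216, 10), (239, 218, 28), (240, 224, 98), (241, 232, 166), (238, 235, 205), (232, 230, 211), (224, 223, 204)]
316 [(227, 199, 10), (226, 199, 20), (226, 204, 71), (232, 220, 138), (235, 231, 194), (232, 231, 212), (223, 224, 205)]
330 [(234, 208, 10), (231, 204, 10), (234, 210, 31), (238, 221, 95), (240, 233, 163), (238, 238, 209), (233, 235, 218)]
336 [(241, 220, 10), (241, 220, 10), (241, 220, 10), (241, 222, 57), (241, 230, 132), (241, 237, 196), (240, 240, 222)]
342 [(241, 219, 10), (241, 220, 10), (241, 220, 10), (241, 220, 10), (238, 214, 10), (230, 195, 57), (222, 177, 88)]
275 137 fence top edge@93 [681.4 123.7] carton @100 [678.9 123. ]
283 137 fence top edge@93 [681.5 102.4] carton @100 [679.  101.8]
292 136 fence top edge@93 [684.5  78.4] carton @100 [682.  78.]
296 136 fence top edge@93 [684.6  67.6] carton @100 [682.1  67.3]
330 137 fence top edge@93 [682.4 -23.5] carton @100 [679.9 -23.2]
336 137 fence top edge@93 [682.5 -39.6] carton @100 [680.  -39.2]
342 130 fence top edge@93 [702.4 -55.9] carton @100 [699.8 -55.3]
352 130 fence top edge@93 [702.6 -82.9] carton @100 [700.  -82.1]
360 130 fence top edge@93 [ 702.8 -104.5] carton @100 [ 700.1 -103.6]
rear edge 300 177 [567.2  55.5]
rear edge 320 178 [564.8   3.4]
rear edge 335 179 [562.4 -35.7]
```

View pics/s10.png

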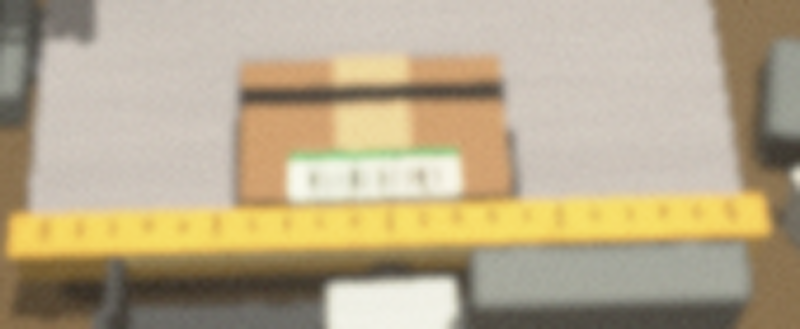

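By the top view the front edge is flush within about 2 mm, but one pixel is 2.5 mm there. I'll check the seam close up with the wrist camera.

>>> step_arm(
  steps=[
    [[-40,-45,0,0,0,0],[-40,-45,0,0,0,0],[-20,-45,-10,0,0,0],[0,-45,-15,0,0,0],[0,-45,-15,0,0,0]],
  ],
)

```text
time_s: 13.7
tcp_pos: [544.7, -10.4, 265.7]
tool_rot: [2.224, 0.004, -2.217]
ft_force: [0.3, -0.2, -0.6]
gripper_width: 0.006
```

>>> step_arm(
  steps=[
    [[0,-15,-10,0,0,0],[0,0,0,0,0,0]],
  ],
)

```text
time_s: 13.9
tcp_pos: [555.0, 5.7, 264.1]
tool_rot: [2.22, 0.011, -2.217]
ft_force: [0.5, -1.3, 0.3]
gripper_width: 0.002
```

```bash
python3 - <<'E'
from h import *
P=vision.camera_params("wrist"); p,d=vision.camera("wrist"); cv2.imwrite("pics/w1.png",p[:,:,::-1])
print(P, R.from_rotvec(P["orientation"]).as_matrix()[:,2], arm.state()["tcp_pos"])
E
```

```text
{'fx': 357.485351320163, 'fy': 357.485351320163, 'cx': 320.6807325920361, 'cy': 200.99652721450292, 'origin': array([620.58854399,   5.85037551, 420.57071485]), 'orientation': array([ 2.11081883, -2.092003  , -0.23896693])} [-0.22464107 -0.00112358 -0.97444093] [554.06823702   2.36330884 263.8739027 ]
```

View pics/w1.png

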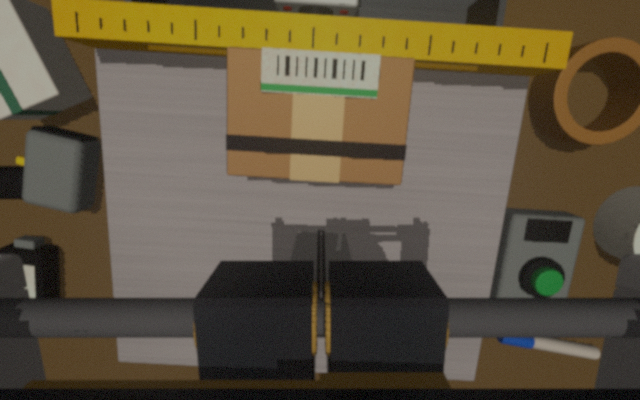

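```bash
python3 - <<'E'
from h import *
P=vision.camera_params("wrist"); p,d=vision.camera("wrist"); cv2.imwrite("pics/w2.png",cv2.resize(p[20:110,200:440,::-1],(800,300),interpolation=cv2.INTER_CUBIC))
for c in(150,190,235,255,290,310,350,395,405,430,470): print(c,[tuple(map(int,p[r,c]))[::2] for r in range(36,64)])
E
```

```text
150 [(168, 31), (167, 23), (166, 25), (164, 15), (160, 26), (137, 22), (100, 14), (84, 12), (90, 17), (103, 19), (107, 13), (107, 15), (102, 19), (90, 19), (78, 28), (74, 49), (74, 63), (79, 69), (75, 67), (76, 67), (75, 66), (75, 68), (77, 65), (76, 66), (77, 67), (76, 67), (73, 64), (91, 82)]
190 [(99, 24), (103, 20), (123, 26), (147, 17), (163, 28), (165, 26), (161, 32), (146, 22), (119, 23), (90, 19), (87, 12), (105, 33), (111, 26), (111, 9), (111, 22), (96, 13), (86, 28), (71, 39), (70, 52), (77, 64), (80, 68), (77, 67), (80, 67), (77, 66), (80, 67), (80, 70), (78, 70), (76, 65)]
235 [(158, 26), (163, 31), (164, 23), (167, 25), (167, 24), (166, 26), (167, 27), (165, 24), (161, 28), (149, 36), (137, 48), (139, 65), (145, 75), (147, 76), (148, 78), (146, 73), (148, 76), (145, 71), (146, 73), (147, 76), (147, 73), (148, 77), (147, 74), (146, 75), (147, 77), (145, 73), (146, 74), (144, 74)]
255 [(167, 34), (168, 31), (167, 29), (167, 31), (167, 25), (166, 28), (165, 27), (168, 32), (167, 38), (164, 40), (155, 55), (145, 69), (142, 79), (144, 83), (151, 89), (151, 91), (149, 88), (14
[... 1635 characters left out ...]
, (138, 62), (143, 69), (145, 74), (147, 75), (144, 72), (143, 69), (145, 72)]
430 [(165, 26), (166, 29), (166, 29), (165, 32), (166, 30), (165, 22), (167, 33), (168, 32), (165, 28), (167, 34), (166, 28), (166, 27), (164, 26), (165, 28), (164, 21), (165, 25), (165, 25), (166, 28), (166, 30), (166, 28), (165, 24), (159, 31), (138, 26), (105, 23), (88, 22), (98, 24), (108, 27), (113, 23)]
470 [(167, 29), (165, 24), (167, 36), (165, 27), (160, 29), (155, 25), (152, 27), (149, 30), (142, 24), (136, 25), (127, 24), (124, 28), (115, 26), (114, 23), (130, 38), (140, 27), (156, 32), (162, 24), (165, 25), (164, 19), (167, 28), (166, 30), (166, 32), (160, 29), (144, 22), (118, 29), (91, 18), (91, 24)]
```

View pics/w2.png

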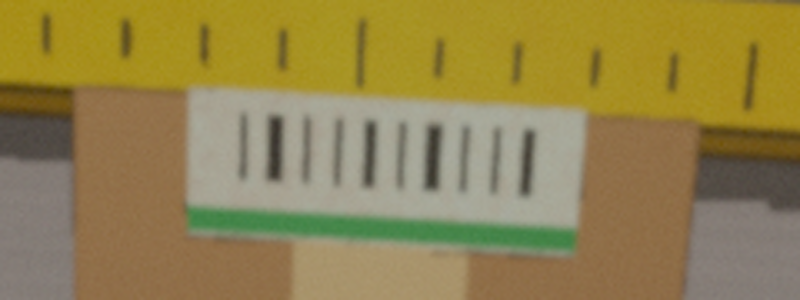

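There's no dark gap along the seam, and the carton's front edge continues the fence edge line, so it's flush (label about 6 mm off centre). Next I'll measure the key with both cameras.

```bash
python3 - <<'E'
from h import *
for n,box in(("wrist",(500,250,590,310)),("top",(398,205,430,245))):
    P=vision.camera_params(n); p,d=vision.camera(n); h=cv2.cvtColor(p,cv2.COLOR_RGB2HSV)
    g=cv2.inRange(h,(45,120,70 if n=="top" else 60),(85,255,255)); m=np.zeros_like(g); m[box[1]:box[3],box[0]:box[2]]=g[box[1]:box[3],box[0]:box[2]]
    k=max(cv2.findContours(m,0,1)[0],key=cv2.contourArea); uv,sz,_=cv2.fitEllipse(k); w=ray(P,uv,54)[0]; print(n,uv,sz,w.round(1),"diam mm",[round(s*(P["origin"][2]-54)/P["fx"],1) for s in sz])
print(arm.state()["tcp_pos"])
P=vision.camera_params("wrist"); p,d=vision.camera("wrist"); cv2.imwrite("pics/w3.png",cv2.resize(p[190:360,480:640,::-1],(560,595),interpolation=cv2.INTER_CUBIC))
E
```

```text
wrist (543.4686279296875, 278.1230163574219) (26.09678077697754, 28.880271911621094) [ 446.7 -247.5   54. ] diam mm [np.float64(26.7), np.float64(29.6)]
top (413.048828125, 226.25497436523438) (11.745389938354492, 12.46361255645752) [ 446.2 -246.2   54. ] diam mm [np.float64(31.1), np.float64(33.1)]
[553.3581384   -1.27140198 263.72122691]
```

View pics/w3.png

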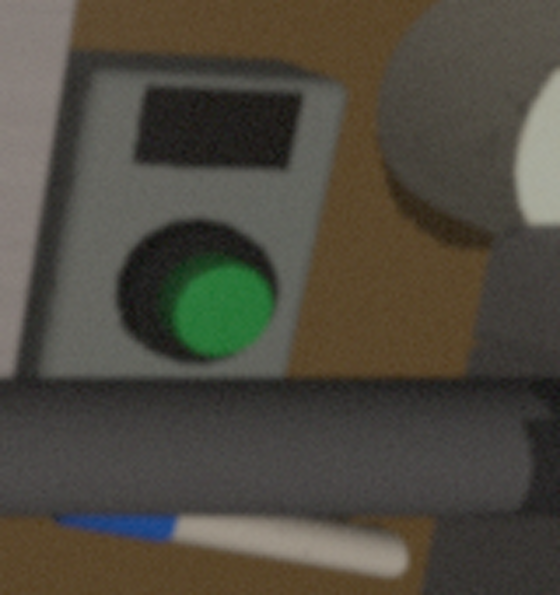

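Both cameras agree on the key at about (446.5, −247), at its expected height. I'll move over it.

>>> step_arm(
  steps=[
    [[0,45,20,0,0,0],[0,45,20,0,0,0],[10,45,20,0,0,0],[20,45,20,0,0,0],[20,45,20,0,0,0]],
  ],
)

```text
time_s: 14.65
tcp_pos: [454.7, -221.6, 216.2]
tool_rot: [-2.222, 0.004, 2.219]
ft_force: [1.5, -0.4, -0.6]
gripper_width: 0.003
```

>>> step_arm(
  steps=[
    [[40,20,6,0,0,0],[40,0,0,0,0,0],[30,0,0,0,0,0],[0,0,0,0,0,0],[0,0,0,0,0,0]],
  ],
)

```text
time_s: 15.15
tcp_pos: [449.9, -239.4, 106.5]
tool_rot: [-2.22, 0.002, 2.221]
ft_force: [-0.4, 0.6, 0.7]
gripper_width: 0.006
```

```bash
python3 -c "
from h import *
s=arm.state();print(s['tcp_pos'],s['ft_force'],R.from_rotvec(s['tool_rot']).as_matrix()[:,0])"
```

```text
[ 449.92345351 -239.41678978  106.47922348] [-0.37253446  0.59154382  0.74179664] [-6.56836599e-04 -7.47534699e-05 -9.99999781e-01]
```

Correcting by (−3.5, −7.5), then descending.

>>> step_arm(
  steps=[
    [[15,7.5,3.5,0,0,0],[10,0,0,0,0,0],[0,0,0,0,0,0]],
  ],
)

```text
time_s: 15.45
tcp_pos: [447.0, -246.1, 81.5]
tool_rot: [-2.221, 0.001, 2.221]
ft_force: [0.2, -0.8, -0.7]
gripper_width: 0.002
```

>>> step_arm(
  steps=[
    [[4,0,0,0,0,0],[3,0,0,0,0,0],[2,0,0,0,0,0],[2,0,0,0,0,0],[0,0,0,0,0,0]],
  ],
)

```text
time_s: 15.95
tcp_pos: [447.8, -246.2, 73.7]
tool_rot: [2.224, -0.001, -2.218]
ft_force: [-5.8, 2.6, 33.7]
gripper_width: 0.002
```

33 N at z 73.7 is more than a 5 N key should take, so before going on I'll look at what the tip is touching.

```bash
python3 - <<'E'
from h import *
p,d=vision.camera("scene"); cv2.imwrite("pics/s11.png",cv2.resize(p[130:220,190:290,::-1],(660,594),interpolation=cv2.INTER_CUBIC))
p,d=vision.camera("wrist"); cv2.imwrite("pics/w4.png",p[:,:,::-1])
s=arm.state();print(s['tcp_pos'],s['ft_force'],s['moment'],R.from_rotvec(s['tool_rot']).as_matrix()[:,0])
E
```

```text
[ 447.85860477 -246.18562045   73.6581673 ] [-6.10699207  3.18356606 34.42224793] [ 0.76276872  1.3516415  -0.02594371] [ 2.78357095e-03 -8.73122524e-04 -9.99995745e-01]
```

View pics/s11.png

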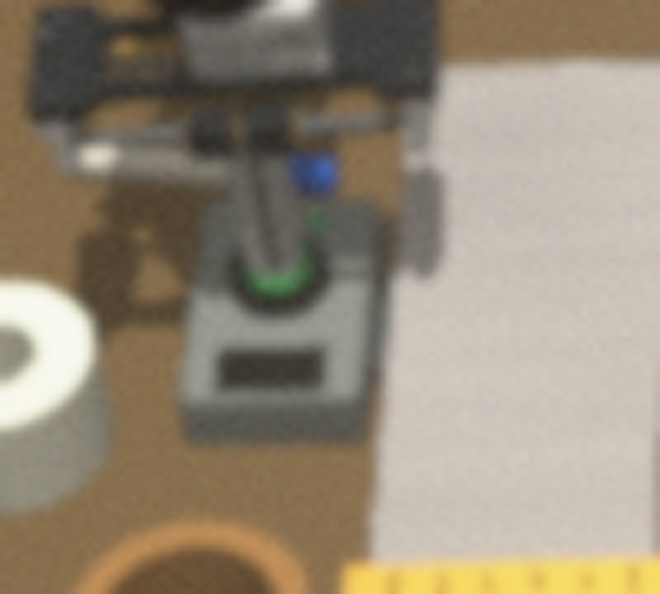

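View pics/w4.png

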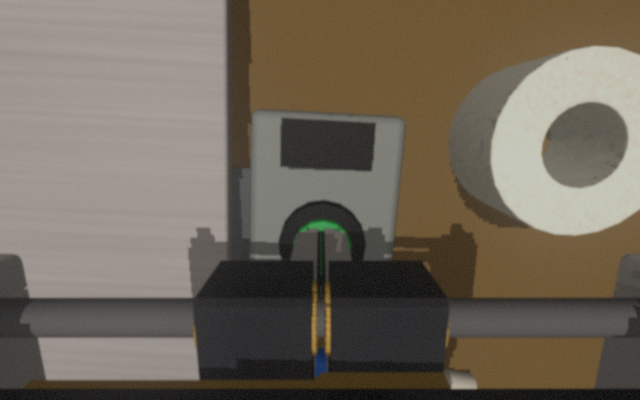

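The tip is centred on the green disc and clear of the collar. I'll let it up slowly and read force against height. Between 5 N and 1.5 N the key should give about 6 mm of travel.

>>> step_arm(
  steps=[
    [[-2,0,0,0,0,0],[0,0,0,0,0,0]],
  ],
)

```text
time_s: 16.25
tcp_pos: [447.8, -246.2, 74.0]
tool_rot: [2.224, -0.001, -2.219]
ft_force: [-2.2, 1.3, 17.9]
gripper_width: 0.003
```

>>> step_arm(
  steps=[
    [[-1.5,0,0,0,0,0],[0,0,0,0,0,0]],
  ],
)

```text
time_s: 16.45
tcp_pos: [447.7, -246.1, 74.6]
tool_rot: [2.223, -0.001, -2.219]
ft_force: [-0.2, 1.0, 5.0]
gripper_width: 0.001
```

>>> step_arm(
  steps=[
    [[-1.5,0,0,0,0,0],[0,0,0,0,0,0]],
  ],
)

```text
time_s: 16.65
tcp_pos: [447.7, -246.1, 75.6]
tool_rot: [2.223, -0.001, -2.22]
ft_force: [0.6, 0.2, 4.6]
gripper_width: 0.003
```

>>> step_arm(
  steps=[
    [[-1.5,0,0,0,0,0],[0,0,0,0,0,0]],
  ],
)

```text
time_s: 16.85
tcp_pos: [447.7, -246.2, 76.8]
tool_rot: [2.223, -0.001, -2.22]
ft_force: [1.3, -0.2, 4.4]
gripper_width: 0.007
```

>>> step_arm(
  steps=[
    [[-1.5,0,0,0,0,0],[0,0,0,0,0,0]],
  ],
)

```text
time_s: 17.05
tcp_pos: [447.5, -246.1, 78.2]
tool_rot: [2.222, -0.0, -2.22]
ft_force: [1.4, -0.2, 2.3]
gripper_width: 0.003
```

>>> step_arm(
  steps=[
    [[-2,0,0,0,0,0],[0,0,0,0,0,0]],
  ],
)

```text
time_s: 17.25
tcp_pos: [446.7, -245.9, 80.1]
tool_rot: [-2.221, -0.0, 2.222]
ft_force: [1.0, -0.4, 1.4]
gripper_width: 0.006
```

That's the key's signature: a hard stop at z about 74.5, then 5 N falling to 1.5 N over about 6 mm. So it was pressed right down. Now I'll release it fully and retreat.

>>> step_arm(
  steps=[
    [[-30,0,0,0,0,0],[-45,0,0,0,0,0],[-45,0,0,0,0,0],[0,45,0,0,0,0],[0,45,0,0,0,0]],
  ],
)

```text
time_s: 17.75
tcp_pos: [447.4, -335.6, 201.6]
tool_rot: [2.221, 0.004, -2.218]
ft_force: [1.0, -1.3, -0.1]
gripper_width: 0.007
```

>>> step_arm(
  steps=[
    [[0,45,10,0,0,0],[0,45,10,0,0,0],[0,0,0,0,0,0],[0,0,0,0,0,0]],
  ],
)

```text
time_s: 18.15
tcp_pos: [425.0, -426.3, 199.0]
tool_rot: [-2.216, 0.001, 2.222]
ft_force: [0.9, 1.4, 0.1]
gripper_width: 0.006
```

```bash
python3 - <<'E'
from h import *
carton('c11')
for n in("top","scene"):
    p,d=vision.camera(n); cv2.imwrite(f"pics/{n}9.png",p[:,:,::-1])
    a=cv2.imread(f"pics/{n}0.png"); df=cv2.absdiff(a,p[:,:,::-1]).max(2); cv2.imwrite(f"pics/{n}diff.png",(df>40).astype(np.uint8)*255)
s=arm.state();print(s['ft_force'],s['tcp_pos'])
E
```

```text
size [160.1 106.8] n 2322 green 53 c [615.3   9.8] yaw -0.8 rel 2.3 label in fence axes [-7.4 -5.8]
A lab+y [671.  89.]
B lab-y [669. -71.]
C str-y [559. -70.]
D str+y [561.  90.]
tcp [ 426.2 -424.8  199.2] t 18.2
[-0.88020838  0.34133209  0.55686346] [ 427.26129038 -423.88988632  199.61393823]
```

View pics/top9.png

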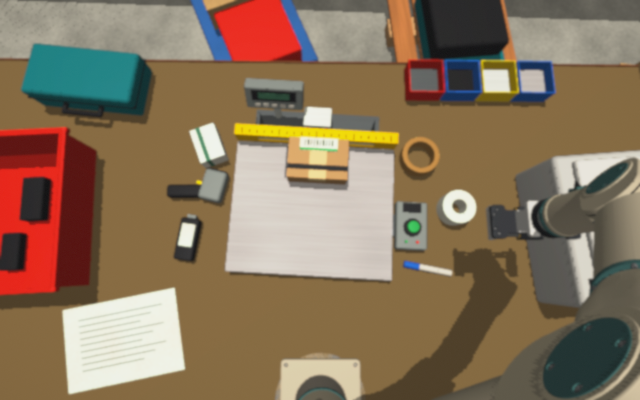

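View pics/topdiff.png

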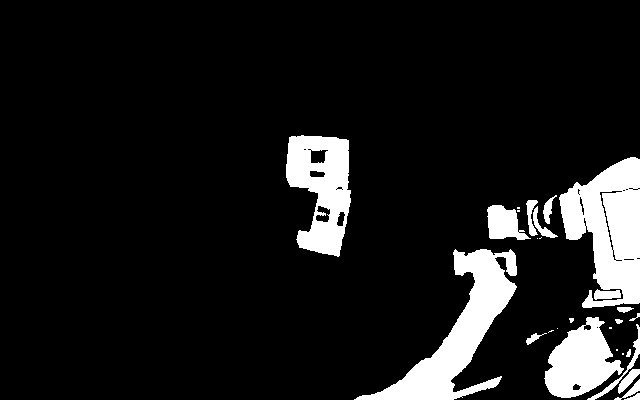

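View pics/scene9.png

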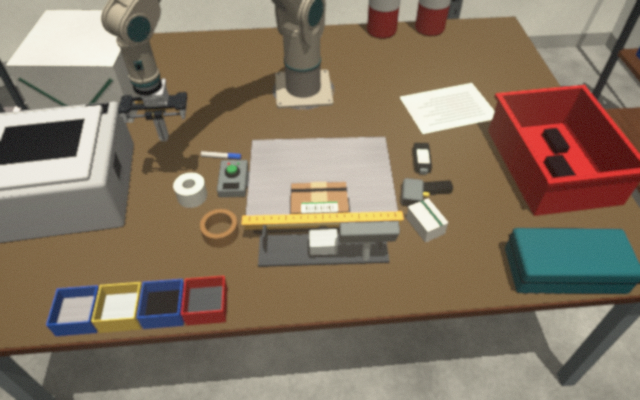

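The before/after difference shows only the carton and the arm have changed, and the bystanders sit in the same pixels. The key is back up and the arm touches nothing, so I'm handing in.

```bash
python3 -c "
from station import finish_job
print(finish_job())"
```

```text
the job is handed in; nothing more can be done
None
```

The carton now lies with its labelled side flush against the yellow fence, and the green key was pressed right down and let go. I handed the job in at about 18 s of the 72 s allowed.

**Pushing:** I turned the carton about 81° clockwise with fingertip pushes at its corners D, A, D and C, then slid it straight into the fence. At the fence the push force built to about 29 N without it moving further, more than the 18 N it takes to slide.

**Carton checks:**
- **Angle:** the green line and the strap both lie within about 0.2° of parallel to the fence. The strap mask also picked up some shadow.
- **Seam:** the wrist view shows no gap between the carton and the fence.
- **Label:** its centre is about 6 mm to the right of the window's middle, inside the 30 mm allowed.

**Key checks:** letting the key up showed a hard stop, then 5 N falling to about 1.5 N over roughly 6 mm. That matches a full press and return. I pressed harder than needed, to about 34 N with the fingertips.

**Bystanders:** comparing the first and last top views, only the carton and the arm (with its shadow) had changed.

**Readings that disagreed:**
- The last rectangle fit of the carton gave 2.3° of turn and a 7 mm gap. I discounted it because its mask is cut off near the fence.
- The rear edge in the top view suggested up to 3 mm of gap, about one pixel there.
- The key's stop read about 4 mm higher than the given dimensions predict.

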